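# Slide the pressing plate over the edge and stack it

## Task

Slide the loose aluminium plate along its cooling stand until its front end sticks a good 4 to 6 cm out over the stand's open front edge, still lying flat. Then grip it there, lift it off, and lay it gently (no dropping) square on top of the pile of two identical plates on the wooden riser, its edges in line with theirs. Leave the pile and the other things on the table where they are.

Things in the scene. Friction and masses are not known exactly. Their poses are not given: they have to be found in the camera images.
- plate_mid (a point): The plate to move: aluminium plate 160 x 64 x 6 mm, 0.12 to 0.22 kg. Point: its centre, half-way up; x along its length, y across, z up. Starts flat on the stand's bed, length within 3 degrees of the stand's x; its front end is at -x. Slides easily along the smooth bed (friction about 0.3): press its top with closed fingertips (5 to 15 N) and drag, or push its rear end.
- stand: Fixed dark steel stand, both ends open. Origin: centre of its foot, on the table; x from front (robot side) to rear, yaw within 0.3 rad of the world's. Bed 180 mm long, top face 50 mm above the table. Lips 8 mm thick along both long sides rise 10 mm above the bed, 76 mm clear between: no room for fingers beside the plate there.
- bed_front (a point): Middle of the front edge of the stand's bed, on its top face (stand x = -90 mm, 50 mm above the table); axes as the stand's. In front of it there is nothing under an overhanging plate but the table.
- riser: Fixed plywood block 160 x 60 x 44 mm under the pile. Origin at the centre of its underside on the table; x along its length. It is 2 mm narrower than the plates on either side.
- pile_top_mid (a point): Upper of the two plates in the pile: aluminium plate 160 x 64 x 6 mm, 0.12 to 0.22 kg. Point: its centre, half-way up; x along its length, y across, z up. Its centre is 53 mm above the table, its top face 56 mm; loose, resting on the lower plate.
- pile_low_mid (a point): Lower plate of the pile: aluminium plate 160 x 64 x 6 mm, 0.12 to 0.22 kg. Point: its centre, half-way up; x along its length, y across, z up. It rests on the riser, its centre 47 mm above the table; loose.
- tape: Bystander: empty cardboard core ring, 90 mm across, 48 mm high, standing flat, near the middle between stand and pile. Origin at the centre of its underside.
- driver: Bystander: screwdriver 200 mm long lying flat between stand and pile, about 30 mm high. Origin at the middle, on the table.
- cone_a: Bystander: blue thread cone 68 mm across, 115 mm high, at the left. Origin at the centre of its underside.
- cone_b: Bystander: grey thread cone 68 mm across, 115 mm high, beyond the middle of the table. Origin at the centre of its underside.
- spray: Bystander: spray can 64 mm across, 190 mm high, at the right. Origin at the centre of its underside.
- carton: Bystander: cardboard carton 100 x 140 x 70 mm at the right. Origin at the centre of its underside.
- block: Bystander: wooden pressing block 22 x 150 x 75 mm standing on its long edge at the left. Origin at the centre of its underside.
Not all that is in view belongs to the job. What is shaped like the part that bears plate_mid but purple is not meant. What is shaped like the part that bears pile_top_mid but pink is not meant.

How it is judged:
On the way, in this order (a step that is already met when the one before it is completed fails the run):
1. the plate's front end sticks out 25 to 75 mm past the stand's front edge while it lies flat on the bed (x of plate_mid in the frame of bed_front between 0.005 and 0.055 m and z of plate_mid in the frame of bed_front between 0.001 and 0.006 m and angle between plate_mid's own z axis and vertical below 0.06 rad), for 0.2 s.
2. the plate is held by the fingers, clear above the stand's lips (height (world z) of plate_mid above 0.075 m and contact force between the fingers and plate above 0.5 N), for 0.2 s.
At the end, for the whole second after the job is handed in: The plate rests flat (within 0.05 rad) on the pile's upper plate: centres 6 +- 2 mm apart in height, within 15 mm lengthwise and 12 mm across, lengths in line within 0.12 rad. The upper plate is still within 12 mm of the lower plate's centre and 15 mm of the riser's (x of plate_mid in the frame of pile_top_mid between -0.015 and 0.015 m and y of plate_mid in the frame of pile_top_mid between -0.012 and 0.012 m and z of plate_mid in the frame of pile_top_mid between 0.004 and 0.008 m and angle between the x axis of plate_mid and the x axis of pile_top_mid, either way round below 0.12 rad and angle between plate_mid's own z axis and vertical below 0.05 rad and horizontal distance between pile_top_mid and pile_low_mid below 0.012 m and horizontal distance between pile_top_mid and riser below 0.015 m and height (world z) of pile_top_mid above 0.05 m and linear speed of plate below 0.02 m/s and angular speed of plate below 0.2 rad/s); the robot touches nothing.
It fails at once if the plate falls or flies free (faster than 0.5 m/s with no finger touching it, about a 13 mm drop) (linear speed of plate above 0.5 m/s and contact force between the fingers and plate below 0.05 N).
It fails at once if a plate of the pile is shifted by more than 15 mm (distance of any of pile_top_mid, pile_low_mid from where it was at the start of the episode above 0.015 m).
It fails at once if a bystander is moved by more than 30 mm (distance of any of tape, driver, cone_a, cone_b, spray, carton, block from where it was at the start of the episode above 0.03 m).
It also fails if it takes over 51 s, if anything falls off the work surface, if the arm or the gripper's body presses on something with over 40 N, if the wrist force passes 120 N, or if a joint passes its speed limit or range.

## Robot

A 6-joint arm with a two-finger parallel gripper is mounted at the origin on the work surface. World frame = base frame: x ahead of the robot, y to its left, z up, the work surface at z = 0. Lengths are in m, angles in rad, forces in N, time in s.
With the tool pointing down it reaches from about 0.3 to 0.775 m from the base axis. Payload 14.6 kg.
Tool frame: the origin (TCP) lies midway between the tips of the shut fingers; the grasp point (between the pads) lies 19 mm behind it (grasp_offset is the distance from the TCP to the grasp point, in m); z points along the fingers, y is the line along which they close (so a half turn about z gives the same grasp; the last joint's range is limited). The gripper opens to 94 mm and grips with 3 to 60 N. Pads are 16 mm wide; open, the fingers measure 119 mm over their backs; the gripper's body (75 mm by 177 mm) begins 78 mm behind the grasp point.
Start: joints at [1.261, 0.3, 1.521, -0, 1.321, -0.067], TCP at [0.132, 0.534, 0.205] pointing down, gripper open.
Joint ranges: [-3.03, 3.03], [-0.79, 2.21], [0.23, 2.52], [-1.04, 4.18], [0, 3.07], [-2.55, 2.55]. Speed limits (rad/s): [2.22, 2.22, 2.57, 3.14, 3.14, 3.14].

## Interface

Orientations are given as [roll, pitch, yaw] about the fixed x, y, z axes, in that order (R = Rz(yaw) Ry(pitch) Rx(roll)).
In Python, from station import * gives the robot as it stands. The module is installed in compiled form; this text tells all that it offers.
- The arm moves only by the tool send_rows, never from a script. Its argument "rows" is a list of rows, each an object of numbers: "dx", "dy", "dz": the shift along the tool's x, y, z in mm; "roll": the turn about the tool's z in degrees; "jaw": the closure, from -1 (fully open) to 1 (shut). In form: [{"dx": .., "dy": .., "dz": .., "roll": .., "jaw": ..}, ...]. A call has 1 to 12 rows; each row shifts and turns the commanded pose from where the row before left it, along the tool's axes as they then stand; what a row does not reach is not made up. A row lasts 1/12 s, in which the tool goes at most 41.7 mm and 7.16 degrees, less where a joint would pass 70% of its speed; a pose out of reach is approached as far as the arm can. A call is refused whole if a number of a shift passes 41.7 or a number of a turn 7.16, either way. A call with a gripper value outside its range is refused whole. The fingers move at their own pace and stop on an object; "force" is the grip in N (left out, the last holds). Time passes only in rows, so rows that do not move let the fingers close. It gives the time, the measured TCP pose, the force, the opening and the grip force at its end, in the units of the state.
- get_obs(): the state, without advancing time (a new reading comes with each control period).
- camera(name): name is "scene" or "side" or "wrist"; returns a dict with "frame" (384x512x3 uint8, red, green, blue), "z_map" (384x512 float32, m along the optical axis (not along the pixel's ray), 0 where there is no reading), "camera_matrix" (3x3 intrinsics, pixels), "rvec" (rotation vector, rad) and "tvec" (3), from world to camera coordinates, as OpenCV has them. Camera axes: x right, y down, z forward; pixel columns grow to the right and rows downward; lengths in m; the calibration is good to about 2 mm. A picture is of the moment at which its call begins.
- hand_in(): hands the job in; it is judged then, once.
The state is a dict: "time_s": time; "qpos": joint angles; "joint_vel": joint speeds; "tau": joint torques, N m; "ee_pos": TCP position; "eef_rot": TCP orientation; "force": force on the tool from outside, world axes, zero at the start; "moment": the same for the moment, N m; "grip_width": finger opening in m; "grip_force": force on a finger pad.
Only numpy, scipy, OpenCV 4.12 (cv2) and the standard library are available. Lean on these libraries where they do the work, as an engineer would, in place of code of your own. Each camera call takes 0.05 s, during which the arm holds its last target. There are 200 camera calls.

## Working session

There is one attempt and no reset: what is moved stays moved. The work goes in short steps, Python scripts to look and compute and a tool call to move; the robot and the scene stay as the last step left them, time stands still between calls to the robot, and variables do not carry over. Pictures are saved under pics/ and viewed, at most 10 in all, crops included, and the job is handed in when it is done.

Besides the shell and the picture viewer there is one more tool, called after "Call:" as name([rows], argument=value, ...), one row to a line, values as JSON. send_rows: Moves the arm, as the interface text tells. Its arguments: {"type":"object","properties":{"rows":{"type":"array"},"force":{"type":"number"}},"required":["rows"]}

```bash
mkdir -p pics
cat > h.py <<'E'
from station import *
import numpy as np, cv2
def save(c,n): cv2.imwrite(n,cv2.cvtColor(c["frame"],cv2.COLOR_RGB2BGR))
def pts(c):
    K=np.array(c["camera_matrix"]);R=cv2.Rodrigues(np.array(c["rvec"],float))[0];t=np.array(c["tvec"],float).ravel()
    z=c["z_map"];v,u=np.mgrid[:z.shape[0],:z.shape[1]]
    p=np.stack([(u-K[0,2])/K[0,0]*z,(v-K[1,2])/K[1,1]*z,z],-1)
    w=(p-t)@R
    w[z<=0]=np.nan
    return w
E
python3 - <<'E'
from h import *
print(get_obs())
ims=[]
for n in("scene","side"):
    c=camera(n);np.savez("pics/%s0.npz"%n,**c);save(c,"pics/%s0.png"%n)
    R=cv2.Rodrigues(np.array(c["rvec"],float))[0];print(n,-R.T@np.array(c["tvec"]).ravel(),R[2])
E
```

```text
{'time_s': 0.0, 'qpos': array([ 1.26138283e+00,  3.00450460e-01,  1.52157032e+00, -3.06661883e-05,
        1.32070114e+00, -6.66492723e-02]), 'joint_vel': array([-0.00358106,  0.0005552 , -0.00246964, -0.00056705,  0.00135165,
        0.00016473]), 'tau': array([ 4.06135705e-04, -5.31802511e+01, -3.52748930e+01,  7.08709401e-02,
        2.43473472e-02, -9.91144498e-05]), 'ee_pos': array([0.13217058, 0.53361591, 0.2049022 ]), 'eef_rot': array([-3.14046391e+00, -4.55717956e-05,  2.89883601e+00]), 'force': array([-0.75071425, -0.15908635, -0.08287899]), 'moment': array([0.01322836, 0.03055852, 0.06245958]), 'grip_force': 0.0, 'grip_width': 0.09427527425709824}
scene [1.43776211 0.232077   1.025711  ] [-0.67199948 -0.16620684 -0.72165919]
side [ 0.26457511 -1.04167116  0.84648574] [ 0.1891854   0.78136213 -0.59471178]
```

View pics/scene0.png

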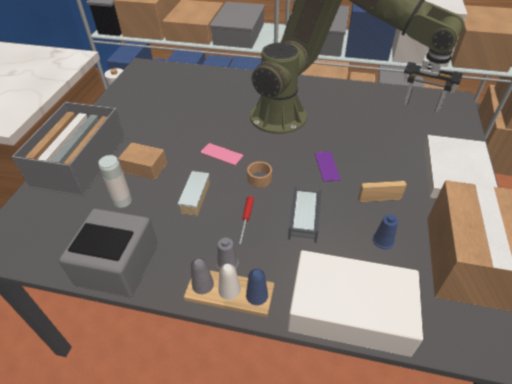

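View pics/side0.png

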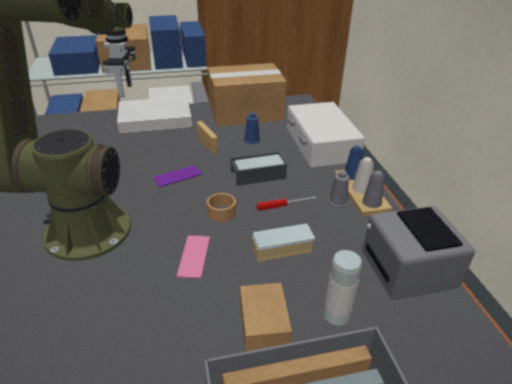

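The scene view shows the aluminium plate in the dark stand at (305,213), with the pile on its riser at (195,192). The tape ring is at (260,174) and the driver at (246,215). There are three other plates it could be confused with. The purple plate (327,165) and the pink plate (222,153) lie flat on the table and are decoys by colour. The silver plate in the stand is the one meant, and the silver-topped wooden riser is the target.

Run:
```python
from h import *
cr=[]
for n,bx in(("scene",dict(stand=(280,335,180,245),pile=(172,215,165,218))),("side",dict(stand=(225,292,148,186),pile=(245,320,220,262)))):
    c=dict(np.load("pics/%s0.npz"%n));w=pts(c);f=c["frame"].astype(int)
    for k,(a,b,d,e) in bx.items():
        W=w[d:e,a:b];F=f[d:e,a:b]
        m=(F.min(-1)>120)&(abs(F[...,0]-F[...,2])<60)&(F[...,2]>=F[...,0]-5)
        m&=W[...,2]>.035
        m=cv2.morphologyEx(m.astype(np.uint8),cv2.MORPH_OPEN,np.ones((2,2)))>0
        P=W[m];print(n,k,len(P),"z med",np.median(P[:,2]))
        z=np.median(P[:,2])
        # ray onto known plane
        K=c["camera_matrix"];R=cv2.Rodrigues(np.array(c["rvec"],float))[0];C=-R.T@np.array(c["tvec"]).ravel()
        v,u=np.nonzero(m);v=v+d;u=u+a
        r=np.stack([(u-K[0,2])/K[0,0],(v-K[1,2])/K[1,1],np.ones(len(u))],-1)@R
        Q=C+r*((.056-C[2])/r[:,2])[:,None]
        rc=cv2.minAreaRect((Q[:,:2]*1000).astype(np.float32));print("  plate",rc, cv2.boxPoints(rc).round(0).tolist(), Q.mean(0))
        if k=="stand":
            s=(F.max(-1)<75)&(W[...,2]>.02)&(W[...,2]<.075); S=W[s]
            l=S[S[:,2]>.055];print("  lip z",len(l),cv2.minAreaRect((l[:,:2]*1000).astype(np.float32)) if len(l)>3 else 0)
        crop=c["frame"][d-8:e+8,a-8:b+8];cr.append(cv2.resize(crop,(400,300),interpolation=cv2.INTER_CUBIC))
o=np.vstack([np.hstack(cr[:2]),np.hstack(cr[2:])]);cv2.imwrite("pics/crop.png",o[...,::-1])
```

```text
scene stand 809 z med nan
  plate ((567.2479248046875, 192.65127563476562), (165.91134643554688, 67.99468994140625), 3.616630792617798) [[482.0, 221.0], [487.0, 153.0], [652.0, 164.0], [648.0, 232.0]] [0.57081717 0.19324273 0.056     ]
  lip z 0 0
scene pile 637 z med nan
  plate ((549.5729370117188, -191.18618774414062), (162.62977600097656, 65.0596694946289), 2.3143434524536133) [[467.0, -162.0], [470.0, -227.0], [632.0, -220.0], [630.0, -155.0]] [ 0.55289847 -0.19112108  0.056     ]
side stand 461 z med nan
  plate ((566.2708740234375, 189.17300415039062), (162.7526397705078, 65.82848358154297), 3.274439811706543) [[483.0, 217.0], [487.0, 152.0], [649.0, 161.0], [646.0, 227.0]] [0.56596737 0.18820105 0.056     ]
  lip z 145 ((559.5633544921875, 187.18429565429688), (175.89976501464844, 95.4025650024414), 3.240311861038208)
side pile 1004 z med nan
  plate ((545.21533203125, -201.95162963867188), (163.59173583984375, 72.4321517944336), 2.244464159011841) [[462.0, -169.0], [465.0, -241.0], [628.0, -235.0], [626.0, -163.0]] [ 0.54345691 -0.20187417  0.056     ]
```

View pics/crop.png

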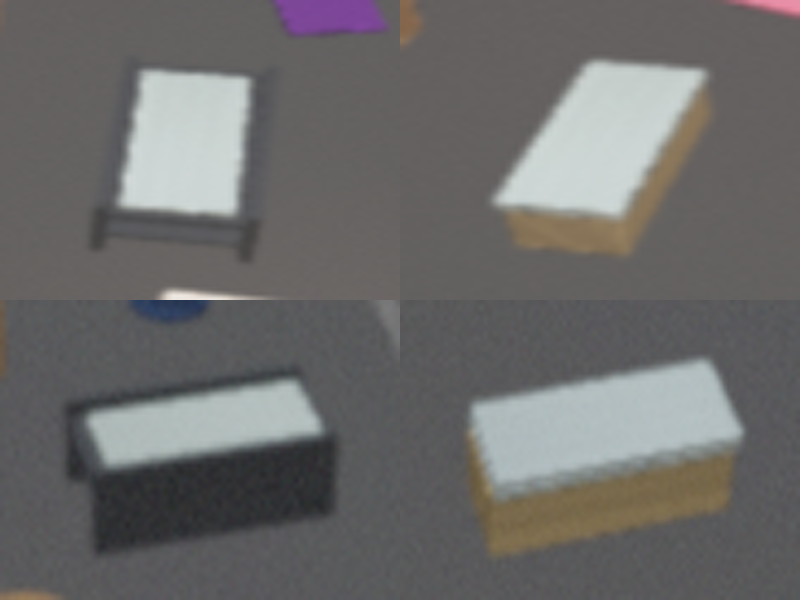

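The crop confirms the silver plate in the dark stand is plate_mid. The silver-topped wooden pile is the target. Next I'll go above the stand with the tool aligned and use the wrist view.

```bash
cat >> h.py <<'E'
def delta(x,y,z,yawdeg):
    "shift (mm) in tool axes after having turned to yawdeg; roll to get there"
    o=get_obs();p=np.array(o["ee_pos"]);from scipy.spatial.transform import Rotation as Ro
    cy=np.degrees(o["eef_rot"][2]);roll=-((yawdeg-cy+180)%360-180)
    R=Ro.from_euler("xyz",[180,0,yawdeg],degrees=True).as_matrix()
    d=R.T@(np.array([x,y,z])/1000-p)*1000
    print("t",round(o["time_s"],2),"p",(p*1000).round(1),"yaw",cy.round(2),"| roll %.2f"%roll,"d",d.round(1),"F",np.round(o["force"],1),"gw",round(o["grip_width"],4))
E
python3 - <<'E'
from h import *
w=np.concatenate([pts(dict(np.load("pics/%s0.npz"%n))).reshape(-1,3) for n in("scene","side")])
w=w[np.isfinite(w).all(1)]
for x0 in range(100,900,100):
    print(x0,[int(1000*np.percentile(s,99)) if len(s:=w[(abs(w[:,0]*1000-x0)<50)&(abs(w[:,1]*1000-y0)<50)&(w[:,2]<.6)][:,2])>5 else -1 for y0 in range(-400,700,100)])
delta(560,190,300,183.2)
E
```

```text
100 [5, 6, 6, 285, 306, 599, 591, 573, 559, 540, 510]
200 [5, 5, 6, 6, 6, 6, 11, 7, 534, 526, 486]
300 [5, 6, 11, 11, 6, 6, 11, 11, 6, 7, 55]
400 [74, 5, 5, 5, 51, 6, 8, 9, 79, 79, 54]
500 [74, 5, 60, 6, 28, 63, 64, 6, 6, 7, 184]
600 [193, 5, 60, 5, 28, 62, 63, 5, 116, 115, 184]
700 [5, 5, 5, 5, 17, 5, 51, 78, 77, 6, 184]
800 [153, 153, 136, 22, 116, 20, 109, 110, 110, 110, 182]
t 0.1 p [132.2 533.6 204.9] yaw 166.09 | roll -17.11 d [-408.  -367.   -95.1] F [-0.1  0.3  0.7] gw 0.0936
```

Call:
send_rows([
  {"roll": -5.7,"dz": -10,"jaw": -1},
  {"roll": -5.7,"dz": -15},
  {"roll": -5.7,"dz": -20},
  {"dz": -20,"dx": -10,"dy": -10},
  {"dz": -20,"dx": -18,"dy": -17},
  {"dz": -10,"dx": -20,"dy": -18},
  {"dx": -24,"dy": -21},
  {"dx": -24,"dy": -21},
  {"dx": -24,"dy": -21},
  {"dx": -24,"dy": -21},
  {"dx": -24,"dy": -21},
  {"dx": -24,"dy": -21},
])

```text
invalid input at $.rows[0]: expected keys dx, dy, dz, roll, jaw
```

Call:
send_rows([
  {"dx": -24,"dy": -22},
  {"dx": -24,"dy": -22},
  {"dx": -24,"dy": -22},
  {"dx": -24,"dy": -22},
  {"dx": -24,"dy": -22},
  {"dx": -24,"dy": -22},
  {"dx": -24,"dy": -22},
  {"dx": -24,"dy": -22},
  {"dx": -18,"dy": -20},
  {"jaw": 1},
  {},
  {},
])

```text
invalid input at $.rows[0]: expected keys dx, dy, dz, roll, jaw
```

Run:
```python
from h import *
delta(560,190,300,183.2)
c=camera("wrist");np.savez("pics/w1.npz",**c);save(c,"pics/w1.png")
w=pts(c);print(w[::60,::80].round(3)[...,:].tolist()[2:4])
```

```text
t 0.1 p [132.2 533.6 204.9] yaw 166.09 | roll -17.11 d [-408.  -367.   -95.1] F [-0.1  0.3  0.7] gw 0.0936
[[[0.002, 0.26, 0.001], [0.024, 0.351, 0.002], [0.047, 0.44, 0.002], [0.069, 0.529, 0.001], [0.086, 0.61, 0.05], [0.106, 0.688, 0.05], [0.125, 0.765, 0.052]], [[0.067, 0.229, 0.001], [0.091, 0.323, 0.001], [0.114, 0.417, 0.0], [0.137, 0.511, 0.001], [0.161, 0.605, 0.001], [0.167, 0.681, 0.051], [0.188, 0.763, 0.051]]]
```

View pics/w1.png

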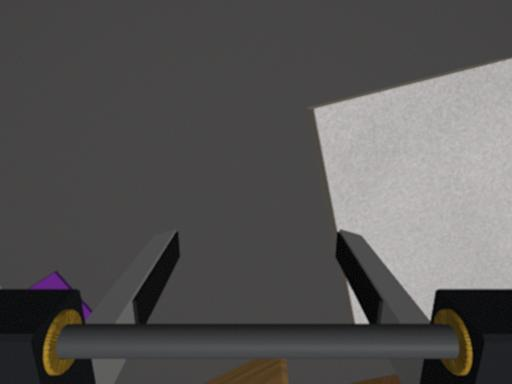

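The rows need all five keys, so nothing moved. That view is from the start pose: it looks toward tool +x, the white box is at right and the purple decoy at (50,280).

Call:
send_rows([
  {"dx": 0,"dy": 0,"dz": -10,"roll": -5.7,"jaw": -1},
  {"dx": 0,"dy": 0,"dz": -15,"roll": -5.7,"jaw": -1},
  {"dx": 0,"dy": 0,"dz": -20,"roll": -5.7,"jaw": -1},
  {"dx": -12,"dy": -9,"dz": -20,"roll": 0,"jaw": -1},
  {"dx": -18,"dy": -14,"dz": -20,"roll": 0,"jaw": -1},
  {"dx": -24,"dy": -18,"dz": -10,"roll": 0,"jaw": -1},
  {"dx": -26,"dy": -19,"dz": 0,"roll": 0,"jaw": -1},
  {"dx": -26,"dy": -19,"dz": 0,"roll": 0,"jaw": -1},
  {"dx": -26,"dy": -19,"dz": 0,"roll": 0,"jaw": -1},
  {"dx": -26,"dy": -19,"dz": 0,"roll": 0,"jaw": -1},
  {"dx": -26,"dy": -19,"dz": 0,"roll": 0,"jaw": -1},
  {"dx": -26,"dy": -19,"dz": 0,"roll": 0,"jaw": -1},
])

```text
time_s: 1.15
ee_pos: [0.3516, 0.3896, 0.3004]
eef_rot: [-3.141, -0.0, -3.086]
force: [0.0, -0.0, 0.1]
grip_width: 0.0942
grip_force: 0.0
```

Call:
send_rows([
  {"dx": -26,"dy": -19,"dz": 0,"roll": 0,"jaw": -1},
  {"dx": -26,"dy": -19,"dz": 0,"roll": 0,"jaw": -1},
  {"dx": -26,"dy": -19,"dz": 0,"roll": 0,"jaw": -1},
  {"dx": -26,"dy": -19,"dz": 0,"roll": 0,"jaw": -1},
  {"dx": -26,"dy": -19,"dz": 0,"roll": 0,"jaw": -1},
  {"dx": -26,"dy": -19,"dz": 0,"roll": 0,"jaw": -1},
  {"dx": -26,"dy": -19,"dz": 0,"roll": 0,"jaw": -1},
  {"dx": -26,"dy": -19,"dz": 0,"roll": 0,"jaw": -1},
  {"dx": -26,"dy": -19,"dz": 0,"roll": 0,"jaw": -1},
  {"dx": -26,"dy": -19,"dz": 0,"roll": 0,"jaw": -1},
  {"dx": -20,"dy": -15,"dz": 0,"roll": 0,"jaw": 0},
  {"dx": -8,"dy": -8,"dz": 0,"roll": 0,"jaw": 1},
])

```text
time_s: 2.15
ee_pos: [0.6517, 0.192, 0.299]
eef_rot: [-3.141, -0.002, -3.088]
force: [0.2, 0.1, -0.1]
grip_width: 0.0839
grip_force: 0.0
```

Call:
send_rows([
  {"dx": 0,"dy": 0,"dz": 0,"roll": 0,"jaw": 1},
  {"dx": 0,"dy": 0,"dz": 0,"roll": 0,"jaw": 1},
  {"dx": 0,"dy": 0,"dz": 0,"roll": 0,"jaw": 1},
  {"dx": 0,"dy": 0,"dz": 0,"roll": 0,"jaw": 1},
])

```text
time_s: 2.48
ee_pos: [0.649, 0.1953, 0.3011]
eef_rot: [3.141, 0.001, -3.085]
force: [-0.1, 0.1, -0.5]
grip_width: 0.0575
grip_force: 0.0
```

Run:
```python
from h import *
delta(650,195,300,183.2)
c=camera("wrist");np.savez("pics/w1.npz",**c);save(c,"pics/w1.png")
```

```text
t 2.48 p [649.  195.3 301.1] yaw -176.73 | roll 0.07 d [-0.9 -0.3  1.1] F [-0.1  0.1 -0.5] gw 0.0575
```

View pics/w1.png

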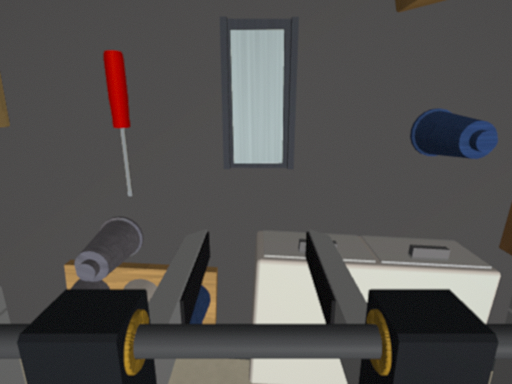

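The wrist view shows the stand outline at (220–298, 18–168) with the plate inside at (230–284, 28–164). The driver, cone_b and cone_a are clear of it. Now I'll measure it.

```bash
cat >> h.py <<'E'
def ray(c,u,v,z):
    K=c["camera_matrix"];R=cv2.Rodrigues(np.array(c["rvec"],float))[0];C=-R.T@np.array(c["tvec"]).ravel()
    u=np.atleast_1d(u).astype(float);v=np.atleast_1d(v).astype(float)
    r=np.stack([(u-K[0,2])/K[0,0],(v-K[1,2])/K[1,1],np.ones(len(u))],-1)@R
    return C+r*((z-C[2])/r[:,2])[:,None]
def fit(c,m,z):
    "min-area rect of the biggest blob of mask m, its corners cast on plane z"
    cn=max(cv2.findContours(m.astype(np.uint8),0,cv2.CHAIN_APPROX_NONE)[0],key=cv2.contourArea)[:,0]
    P=ray(c,cn[:,0],cn[:,1],z)[:,:2]*1000
    (x,y),(a,b),t=cv2.minAreaRect(P.astype(np.float32))
    return np.round([x,y,a,b,t],1)
E
python3 - <<'E'
from h import *
c=dict(np.load("pics/w1.npz"));w=pts(c);f=c["frame"].astype(int);v,u=np.mgrid[:384,:512]
roi=(u>205)&(u<310)&(v<185)
print("cam",(-cv2.Rodrigues(c["rvec"])[0].T@c["tvec"].ravel()).round(3))
m=roi&(f.min(-1)>110)
print("plate",fit(c,m,.056),"z",np.nanmedian(w[m][:,2]))
s=roi&(w[...,2]>.035)
print("stand outline(lip top z=.060)",fit(c,s,.060),"z",np.nanpercentile(w[s&~m][:,2],[5,50,95]))
# bed between lips and rear/front ends by depth
for vv in list(range(14,34,2))+list(range(158,176,2)): print(vv,w[vv,257].round(4),f[vv,257])
for n in("scene","side"):
    c=dict(np.load("pics/%s0.npz"%n));w=pts(c)
    q=(w[...,2]>.052)&(w[...,2]<.062)&(abs(w[...,0]-.55)<.12)&(abs(w[...,1]+.195)<.07)
    print(n,"pile depth top",fit(c,q,.056))
E
```

```text
cam [0.569 0.191 0.481]
plate [566.3 190.5 160.7  64.7   3.7] z 0.05702798325024838
stand outline(lip top z=.060) [562.6 192.3 179.7  92.2   3.1] z [0.04994917 0.05501311 0.06208122]
14 [0.4575 0.1842 0.0014] [77 76 76]
16 [0.4596 0.1843 0.    ] [79 77 78]
18 [nan nan nan] [71 72 73]
20 [0.4755 0.1852 0.0515] [62 65 71]
22 [0.4774 0.1853 0.0506] [62 65 70]
24 [0.4797 0.1855 0.0512] [62 64 70]
26 [0.4818 0.1856 0.0507] [60 64 69]
28 [0.4841 0.1857 0.0513] [66 69 73]
30 [0.4872 0.1859 0.0565] [142 155 154]
32 [0.4894 0.186  0.0567] [157 171 172]
158 [0.6396 0.1945 0.0566] [167 180 182]
160 [0.6422 0.1947 0.0569] [167 181 183]
162 [0.6449 0.1948 0.0567] [162 176 175]
164 [0.6485 0.1951 0.0517] [70 74 78]
166 [0.6512 0.1952 0.0515] [59 62 68]
168 [6.641e-01 1.959e-01 5.000e-04] [75 74 75]
170 [6.672e-01 1.961e-01 1.000e-04] [79 78 78]
172 [6.702e-01 1.963e-01 2.000e-04] [80 78 78]
174 [0.6727 0.1964 0.003 ] [79 77 77]
scene pile depth top [ 545.7 -196.   163.3   64.9    2.1]
side pile depth top [ 543.9 -196.3  163.4   70.8    2.2]
```

Call:
send_rows([
  {"dx": -10,"dy": 0,"dz": 10,"roll": 0,"jaw": 1},
  {"dx": -9,"dy": 0,"dz": 20,"roll": 0,"jaw": 1},
  {"dx": 0,"dy": 0,"dz": 30,"roll": 0,"jaw": 1},
  {"dx": 0,"dy": 0,"dz": 30,"roll": 0,"jaw": 1},
  {"dx": 0,"dy": 0,"dz": 30,"roll": 0,"jaw": 1},
  {"dx": 0,"dy": 0,"dz": 30,"roll": 0,"jaw": 1},
  {"dx": 0,"dy": 0,"dz": 30,"roll": 0,"jaw": 1},
  {"dx": 0,"dy": 0,"dz": 20,"roll": 0,"jaw": 1},
  {"dx": 0,"dy": 0,"dz": 15,"roll": 0,"jaw": 1},
  {"dx": 0,"dy": 0,"dz": 10,"roll": 0,"jaw": 1},
  {"dx": 0,"dy": 0,"dz": 5,"roll": 0,"jaw": 1},
  {"dx": 0,"dy": 0,"dz": 0,"roll": 0,"jaw": 1},
])

```text
time_s: 3.53
ee_pos: [0.6685, 0.1955, 0.07]
eef_rot: [-3.141, -0.001, -3.086]
force: [-0.0, 0.2, 0.6]
grip_width: 0.0006
grip_force: 0.0
```

Run:
```python
from h import *
delta(668,196.5,53,183.2)
```

```text
t 3.53 p [668.5 195.5  70. ] yaw -176.79 | roll 0.01 d [ 0.4  1.  17. ] F [-0.   0.2  0.6] gw 0.0006
```

Call:
send_rows([
  {"dx": 0,"dy": 1,"dz": 8,"roll": 0,"jaw": 1},
  {"dx": 0,"dy": 0,"dz": 6,"roll": 0,"jaw": 1},
  {"dx": 0,"dy": 0,"dz": 3,"roll": 0,"jaw": 1},
  {"dx": 0,"dy": 0,"dz": 0,"roll": 0,"jaw": 1},
  {"dx": 0,"dy": 0,"dz": 0,"roll": 0,"jaw": 1},
  {"dx": 3,"dy": 0,"dz": 0,"roll": 0,"jaw": 1},
  {"dx": 5,"dy": 0,"dz": 0,"roll": 0,"jaw": 1},
  {"dx": 5,"dy": 0,"dz": 0,"roll": 0,"jaw": 1},
  {"dx": 5,"dy": 0,"dz": 0,"roll": 0,"jaw": 1},
  {"dx": 5,"dy": 0,"dz": 0,"roll": 0,"jaw": 1},
  {"dx": 5,"dy": 0,"dz": 0,"roll": 0,"jaw": 1},
  {"dx": 5,"dy": 0,"dz": 0,"roll": 0,"jaw": 1},
])

```text
time_s: 4.53
ee_pos: [0.6354, 0.1943, 0.0536]
eef_rot: [3.142, 0.0, -3.086]
force: [1.0, 0.1, 0.5]
grip_width: 0.0003
grip_force: 0.2
```

```bash
cat > look.py <<'E'
from h import *
import sys
c=camera("side");w=pts(c);f=c["frame"].astype(int)
m=(f.min(-1)>105)&(abs(w[...,0]-.53)<.16)&(abs(w[...,1]-.19)<.055)&(w[...,2]>.04)&(w[...,2]<.08)
print("plate",fit(c,m,.056));delta(585,192,53,183.2)
E
python3 look.py
```

```text
plate [559.8 196.2 190.2  73.    4. ]
t 4.58 p [634.7 194.4  53.5] yaw -176.8 | roll -0.00 d [49.8  0.4  0.5] F [-0.6 -0.4  0.9] gw 0.0001
```

Call:
send_rows([
  {"dx": 5,"dy": 0,"dz": 0,"roll": 0,"jaw": 1},
  {"dx": 5,"dy": 0,"dz": 0,"roll": 0,"jaw": 1},
  {"dx": 5,"dy": 0,"dz": 0,"roll": 0,"jaw": 1},
  {"dx": 5,"dy": 0,"dz": 0,"roll": 0,"jaw": 1},
  {"dx": 5,"dy": 0,"dz": 0,"roll": 0,"jaw": 1},
  {"dx": 5,"dy": 0,"dz": 0,"roll": 0,"jaw": 1},
  {"dx": 5,"dy": 0,"dz": 0,"roll": 0,"jaw": 1},
  {"dx": 3,"dy": 0,"dz": 0,"roll": 0,"jaw": 1},
  {"dx": 2,"dy": 0,"dz": 0,"roll": 0,"jaw": 1},
  {"dx": 0,"dy": 0,"dz": 0,"roll": 0,"jaw": 1},
  {"dx": 0,"dy": 0,"dz": 0,"roll": 0,"jaw": 1},
])

```text
time_s: 5.5
ee_pos: [0.596, 0.1921, 0.0535]
eef_rot: [-3.142, 0.0, -3.086]
force: [0.1, -0.4, 0.3]
grip_width: 0.0004
grip_force: 0.0
```

```bash
cat > look.py <<'E'
from h import *
delta(585,192,53,183.2)
c=camera("wrist");np.savez("pics/w2.npz",**c);w=pts(c)
m=(w[...,2]>.0535)&(w[...,2]<.059)&(abs(w[...,1]-.19)<.034)&(c["frame"].min(-1)>100)
print("plate",fit(c,m,.056),"z",np.nanmedian(w[m][:,2]))
save(c,"pics/w2.png")
E
python3 look.py
```

```text
t 5.5 p [596.  192.1  53.5] yaw -176.81 | roll -0.01 d [11.   0.5  0.5] F [ 0.1 -0.4  0.3] gw 0.0004
plate [527.8 189.2 119.1  64.    3.1] z 0.057121846871726584
```

View pics/w2.png

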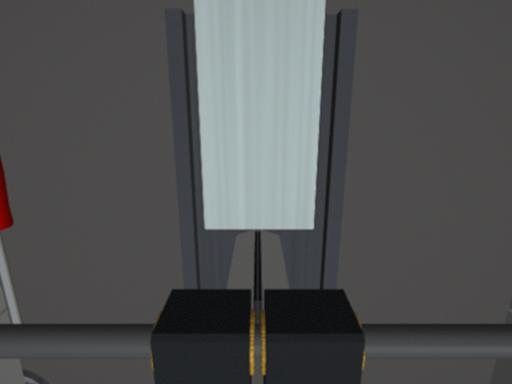

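The plate's rear end is at row 230, touching the fingertips, and it lies straight between the lips. The overhang is about 45 mm, so I'll push 10 mm more and then back off and rise.

Call:
send_rows([
  {"dx": 4,"dy": 0,"dz": 0,"roll": 0,"jaw": 1},
  {"dx": 4,"dy": 0,"dz": 0,"roll": 0,"jaw": 1},
  {"dx": 2,"dy": 0,"dz": 0,"roll": 0,"jaw": 1},
  {"dx": 0,"dy": 0,"dz": 0,"roll": 0,"jaw": 1},
  {"dx": 0,"dy": 0,"dz": 0,"roll": 0,"jaw": 1},
  {"dx": 0,"dy": 0,"dz": 0,"roll": 0,"jaw": 1},
  {"dx": -5,"dy": 0,"dz": 0,"roll": 0,"jaw": 1},
  {"dx": -10,"dy": 0,"dz": -10,"roll": 0,"jaw": 1},
  {"dx": 0,"dy": 0,"dz": -25,"roll": 0,"jaw": 1},
  {"dx": 0,"dy": 0,"dz": -35,"roll": 0,"jaw": -1},
  {"dx": 0,"dy": 0,"dz": -35,"roll": 0,"jaw": -1},
  {"dx": 0,"dy": 0,"dz": -35,"roll": 0,"jaw": -1},
])

```text
time_s: 6.55
ee_pos: [0.6011, 0.1923, 0.195]
eef_rot: [-3.142, -0.0, -3.086]
force: [0.4, -0.3, 0.6]
grip_width: 0.0169
grip_force: 0.0
```

Call:
send_rows([
  {"dx": 5,"dy": 0,"dz": -25,"roll": 0,"jaw": -1},
  {"dx": 0,"dy": 0,"dz": -10,"roll": 0,"jaw": -1},
  {"dx": 0,"dy": 0,"dz": 0,"roll": 0,"jaw": -1},
  {"dx": 0,"dy": 0,"dz": 0,"roll": 0,"jaw": -1},
  {"dx": 0,"dy": 0,"dz": 0,"roll": 0,"jaw": -1},
])

```text
time_s: 6.97
ee_pos: [0.5956, 0.192, 0.2261]
eef_rot: [-3.141, -0.003, -3.086]
force: [-0.1, -0.2, -0.7]
grip_width: 0.0503
grip_force: 0.0
```

```bash
sed -i 's/^delta.*/delta(458,186,150,183.2)/' look.py
cat >> look.py <<'E'
s=(w[...,2]>.035)&(w[...,2]<.07)&(abs(w[...,1]-.19)<.06)&(abs(w[...,0]-.55)<.11)&(c["frame"].max(-1)<85)
print("stand",fit(c,s,.06))
E
python3 look.py
```

```text
t 6.97 p [595.6 192.  226.1] yaw -176.81 | roll -0.01 d [137.7   1.7  76.1] F [-0.1 -0.2 -0.7] gw 0.0503
plate [498.8 187.9 155.4  64.    3.1] z 0.05704277750643902
stand [562.9 192.2 180.   92.3   3.1]
```

Call:
send_rows([
  {"dx": 15,"dy": 1,"dz": 0,"roll": 0,"jaw": -1},
  {"dx": 25,"dy": 0.7,"dz": 0,"roll": 0,"jaw": -1},
  {"dx": 30,"dy": 0,"dz": 0,"roll": 0,"jaw": -1},
  {"dx": 30,"dy": 0,"dz": 0,"roll": 0,"jaw": -1},
  {"dx": 22,"dy": 0,"dz": 0,"roll": 0,"jaw": -1},
  {"dx": 15,"dy": 0,"dz": 10,"roll": 0,"jaw": -1},
  {"dx": 0,"dy": 0,"dz": 25,"roll": 0,"jaw": -1},
  {"dx": 0,"dy": 0,"dz": 30,"roll": 0,"jaw": -1},
  {"dx": 0,"dy": 0,"dz": 25,"roll": 0,"jaw": -1},
  {"dx": 0,"dy": 0,"dz": 20,"roll": 0,"jaw": -1},
  {"dx": 0,"dy": 0,"dz": 0,"roll": 0,"jaw": -1},
  {"dx": 0,"dy": 0,"dz": 0,"roll": 0,"jaw": -1},
])

```text
time_s: 8.02
ee_pos: [0.4585, 0.186, 0.1175]
eef_rot: [-3.141, -0.003, -3.086]
force: [0.1, -0.3, 0.9]
grip_width: 0.0941
grip_force: 0.0
```

Run:
```python
from h import *
delta(459,185.8,46,183.1)
```

```text
t 8.02 p [458.5 186.  117.5] yaw -176.81 | roll 0.09 d [-0.5 -0.2 71.5] F [ 0.1 -0.3  0.9] gw 0.0941
```

Call:
send_rows([
  {"dx": -0.5,"dy": 0,"dz": 15,"roll": 0,"jaw": -1},
  {"dx": 0,"dy": 0,"dz": 20,"roll": 0,"jaw": -1},
  {"dx": 0,"dy": 0,"dz": 20,"roll": 0,"jaw": -1},
  {"dx": 0,"dy": 0,"dz": 12,"roll": 0,"jaw": -1},
  {"dx": 0,"dy": 0,"dz": 4.5,"roll": 0,"jaw": -1},
  {"dx": 0,"dy": 0,"dz": 0,"roll": 0,"jaw": -1},
  {"dx": 0,"dy": 0,"dz": 0,"roll": 0,"jaw": 1},
  {"dx": 0,"dy": 0,"dz": 0,"roll": 0,"jaw": 1},
  {"dx": 0,"dy": 0,"dz": 0,"roll": 0,"jaw": 1},
  {"dx": 0,"dy": 0,"dz": 0,"roll": 0,"jaw": 1},
  {"dx": 0,"dy": 0,"dz": 0,"roll": 0,"jaw": 1},
  {"dx": 0,"dy": 0,"dz": 0,"roll": 0,"jaw": 1},
], force=40)

```text
time_s: 9.02
ee_pos: [0.4598, 0.1863, 0.0473]
eef_rot: [3.141, 0.001, -3.086]
force: [-0.1, -0.8, 3.2]
grip_width: 0.0636
grip_force: 40.0
```

Call:
send_rows([
  {"dx": 0,"dy": 0,"dz": 0,"roll": 0,"jaw": 1},
  {"dx": 0,"dy": 0,"dz": 0,"roll": 0,"jaw": 1},
  {"dx": 0,"dy": 0,"dz": 0,"roll": 0,"jaw": 1},
  {"dx": 0,"dy": 0,"dz": 0,"roll": 0,"jaw": 1},
], force=55)

```text
time_s: 9.35
ee_pos: [0.4598, 0.1863, 0.0472]
eef_rot: [3.141, 0.0, -3.086]
force: [-0.6, 0.3, 6.1]
grip_width: 0.063
grip_force: 55.0
```

Run:
```python
from h import *
delta(459,185.8,46,183.1)
```

```text
t 9.35 p [459.8 186.3  47.2] yaw -176.81 | roll 0.09 d [ 0.8 -0.5  1.2] F [-0.6  0.3  6.1] gw 0.063
```

Call:
send_rows([
  {"dx": 0,"dy": 0,"dz": -2,"roll": 0,"jaw": 1},
  {"dx": 0,"dy": 0,"dz": -3,"roll": 0,"jaw": 1},
  {"dx": 0,"dy": 0,"dz": -4,"roll": 0,"jaw": 1},
  {"dx": 0,"dy": 0,"dz": -5,"roll": 0,"jaw": 1},
  {"dx": 0,"dy": 0,"dz": -6,"roll": 0,"jaw": 1},
  {"dx": 0,"dy": 0,"dz": -7,"roll": 0,"jaw": 1},
  {"dx": 0,"dy": 0,"dz": -6,"roll": 0,"jaw": 1},
  {"dx": 0,"dy": 0,"dz": -4,"roll": 0,"jaw": 1},
  {"dx": 0,"dy": 0,"dz": 0,"roll": 0,"jaw": 1},
])

```text
time_s: 10.1
ee_pos: [0.46, 0.1864, 0.085]
eef_rot: [3.141, 0.002, -3.086]
force: [0.4, -0.0, -0.6]
grip_width: 0.0632
grip_force: 55.0
```

Run:
```python
from h import *
delta(459,185.8,46,183.1)
c=camera("side");save(c,"pics/s2.png");cv2.imwrite("pics/s2c.png",cv2.resize(c["frame"][90:220,160:340,::-1],None,fx=4,fy=4,interpolation=2))
w=pts(c);f=c["frame"]
m=(f.min(-1)>110)&(abs(w[...,0]-.5)<.12)&(abs(w[...,1]-.188)<.03)&(w[...,2]>.06)&(w[...,2]<.12)
P=w[m];A=np.c_[P[:,0]-.5,P[:,1]-.19,np.ones(len(P))];print(len(P),np.linalg.lstsq(A,P[:,2],rcond=None)[0])
```

```text
t 10.1 p [460.  186.4  85. ] yaw -176.81 | roll 0.09 d [ 1.  -0.5 39. ] F [ 0.4 -0.  -0.6] gw 0.0632
383 [-0.00859141  0.01647333  0.09577073]
```

View pics/s2c.png

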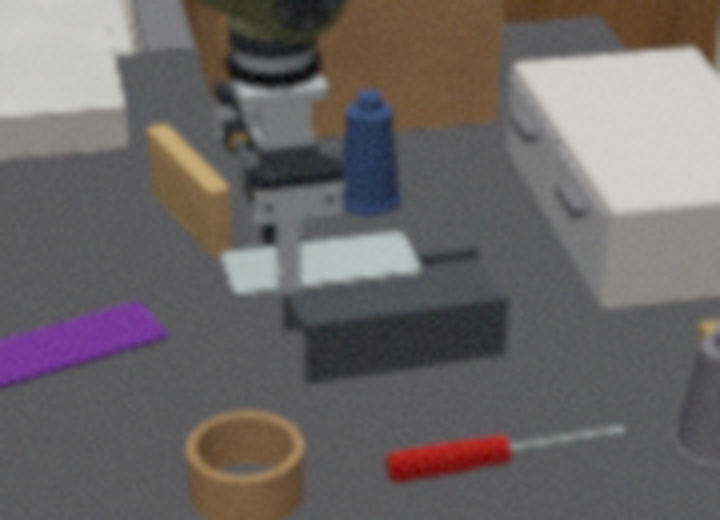

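The side crop shows the plate gripped at its front end, level (slope below 0.01), clear above the stand. Next I'll lift it and go to a viewpoint for the pile.

Call:
send_rows([
  {"dx": 0,"dy": 0,"dz": -6,"roll": 0.5,"jaw": 1},
  {"dx": 0,"dy": 0,"dz": -12,"roll": 0.5,"jaw": 1},
  {"dx": 0,"dy": 0,"dz": -18,"roll": 0,"jaw": 1},
  {"dx": 0,"dy": -4,"dz": -22,"roll": 0,"jaw": 1},
  {"dx": -3,"dy": -8,"dz": -22,"roll": 0,"jaw": 1},
  {"dx": -6,"dy": -13,"dz": -22,"roll": 0,"jaw": 1},
  {"dx": -8,"dy": -18,"dz": -22,"roll": 0,"jaw": 1},
  {"dx": -10,"dy": -22,"dz": -22,"roll": 0,"jaw": 1},
  {"dx": -11,"dy": -24,"dz": -22,"roll": 0,"jaw": 1},
  {"dx": -11,"dy": -24,"dz": -20,"roll": 0,"jaw": 1},
  {"dx": -11,"dy": -24,"dz": -15,"roll": 0,"jaw": 1},
  {"dx": -11,"dy": -24,"dz": -12,"roll": 0,"jaw": 1},
])

```text
time_s: 11.15
ee_pos: [0.5371, 0.0268, 0.3006]
eef_rot: [-3.142, 0.001, -3.104]
force: [0.6, 0.2, -1.4]
grip_width: 0.0632
grip_force: 55.0
```

Call:
send_rows([
  {"dx": -11,"dy": -24,"dz": 0,"roll": 0,"jaw": 1},
  {"dx": -11,"dy": -24,"dz": 0,"roll": 0,"jaw": 1},
  {"dx": -11,"dy": -24,"dz": 0,"roll": 0,"jaw": 1},
  {"dx": -11,"dy": -24,"dz": 0,"roll": 0,"jaw": 1},
  {"dx": -11,"dy": -24,"dz": 0,"roll": 0,"jaw": 1},
  {"dx": -11,"dy": -24,"dz": 0,"roll": 0,"jaw": 1},
  {"dx": -11,"dy": -23,"dz": 0,"roll": 0,"jaw": 1},
  {"dx": -10,"dy": -22,"dz": 0,"roll": 0,"jaw": 1},
  {"dx": -9,"dy": -18,"dz": 0,"roll": 0,"jaw": 1},
  {"dx": -6,"dy": -12,"dz": 0,"roll": 0,"jaw": 1},
  {"dx": -4,"dy": -6,"dz": 0,"roll": 0,"jaw": 1},
  {"dx": 0,"dy": 0,"dz": 0,"roll": 0,"jaw": 1},
])

```text
time_s: 12.15
ee_pos: [0.6514, -0.1936, 0.2981]
eef_rot: [3.141, -0.001, -3.105]
force: [0.5, -0.7, -1.3]
grip_width: 0.063
grip_force: 55.0
```

Call:
send_rows([
  {"dx": 0,"dy": 0,"dz": 0,"roll": 0,"jaw": 1},
  {"dx": 0,"dy": 0,"dz": 0,"roll": 0,"jaw": 1},
])

```text
time_s: 12.32
ee_pos: [0.651, -0.1918, 0.2991]
eef_rot: [3.141, -0.0, -3.103]
force: [-0.2, 0.1, -0.6]
grip_width: 0.063
grip_force: 55.0
```

Run:
```python
from h import *
delta(650,-192,300,182.2)
c=camera("wrist");np.savez("pics/w3.npz",**c);save(c,"pics/w3.png");w=pts(c)
q=(w[...,2]>.052)&(w[...,2]<.062)&(abs(w[...,0]-.55)<.12)&(abs(w[...,1]+.195)<.07)
print("pile",fit(c,q,.056),np.nanmedian(w[q],0))
h=(w[...,2]>.25)&(w[...,2]<.33)&(c["frame"].min(-1)>110)
P=w[h];print("held",np.nanpercentile(P,[1,50,99],axis=0).round(4),fit(c,h,np.median(P[:,2])))
A=np.c_[P[:,:2]-P[:,:2].mean(0),np.ones(len(P))];print(np.linalg.lstsq(A,P[:,2],rcond=None)[0])
```

```text
t 12.32 p [ 651.  -191.8  299.1] yaw -177.78 | roll 0.02 d [ 1.  -0.1 -0.9] F [-0.2  0.1 -0.6] gw 0.063
pile [ 546.3 -194.8  158.8   64.     2. ] [ 0.5397901  -0.19491879  0.05701791]
held [[ 0.6093 -0.2229  0.3073]
 [ 0.6571 -0.1915  0.3088]
 [ 0.7474 -0.16    0.3104]] [ 654.8 -191.7   92.8   63.7    1.7]
[-8.20107859e-03  2.22484803e-04  3.08821996e-01]
```

View pics/w3.png

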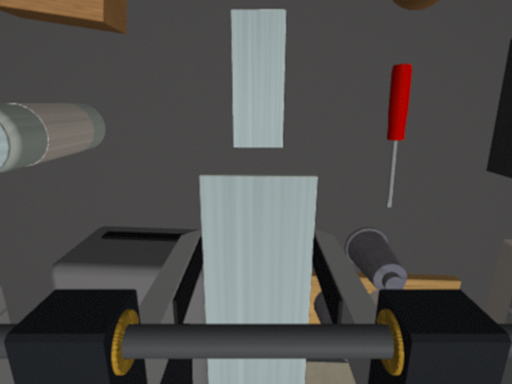

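The wrist view shows the pile's full top at (232–286, 10–147). The held plate's front edge is at row 177, parallel to the pile. Now I'll move above the pile and descend to just above it.

Call:
send_rows([
  {"dx": 6,"dy": 1,"dz": 5,"roll": -0.2,"jaw": 1},
  {"dx": 12,"dy": 0.2,"dz": 10,"roll": 0,"jaw": 1},
  {"dx": 16,"dy": 0,"dz": 16,"roll": 0,"jaw": 1},
  {"dx": 18,"dy": 0,"dz": 18,"roll": 0,"jaw": 1},
  {"dx": 20,"dy": 0,"dz": 20,"roll": 0,"jaw": 1},
  {"dx": 20,"dy": 0,"dz": 20,"roll": 0,"jaw": 1},
  {"dx": 20,"dy": 0,"dz": 20,"roll": 0,"jaw": 1},
  {"dx": 16,"dy": 0,"dz": 20,"roll": 0,"jaw": 1},
  {"dx": 10,"dy": 0,"dz": 20,"roll": 0,"jaw": 1},
  {"dx": 4,"dy": 0,"dz": 20,"roll": 0,"jaw": 1},
  {"dx": 0,"dy": 0,"dz": 18,"roll": 0,"jaw": 1},
  {"dx": 0,"dy": 0,"dz": 12,"roll": 0,"jaw": 1},
])

```text
time_s: 13.37
ee_pos: [0.5086, -0.1967, 0.0989]
eef_rot: [3.141, -0.001, -3.099]
force: [0.2, 0.7, -2.2]
grip_width: 0.0627
grip_force: 55.0
```

Call:
send_rows([
  {"dx": 0,"dy": 0,"dz": 8,"roll": 0,"jaw": 1},
  {"dx": 0,"dy": 0,"dz": 4,"roll": 0,"jaw": 1},
  {"dx": 0,"dy": 0,"dz": 0,"roll": 0,"jaw": 1},
  {"dx": 0,"dy": 0,"dz": 0,"roll": 0,"jaw": 1},
])

```text
time_s: 13.7
ee_pos: [0.5097, -0.1975, 0.0886]
eef_rot: [-3.141, 0.001, -3.1]
force: [0.2, 0.0, -1.7]
grip_width: 0.0628
grip_force: 55.0
```

Run:
```python
from h import *
delta(509,-196.1,57,182.3)
for n in("scene","side"):
    c=camera(n);w=pts(c);f=c["frame"]
    h=(w[...,2]>.085)&(w[...,2]<.11)&(abs(w[...,0]-.55)<.1)&(abs(w[...,1]+.195)<.05)&(f.min(-1)>110)
    print(n,fit(c,h,float(np.median(w[h][:,2]))),np.median(w[h][:,2]))
```

```text
t 13.7 p [ 509.7 -197.5   88.6] yaw -177.6 | roll 0.10 d [ 0.6  1.4 31.6] F [ 0.2  0.  -1.7] gw 0.0628
scene [ 547.8 -202.1   86.9  165.8   88.1] 0.09779255701619254
side [ 544.6 -198.7  160.2   79.     2. ] 0.09877133170259908
```

Call:
send_rows([
  {"dx": 0.6,"dy": 1.4,"dz": 4,"roll": 0,"jaw": 1},
  {"dx": 0,"dy": 0,"dz": 7,"roll": 0,"jaw": 1},
  {"dx": 0,"dy": 0,"dz": 8,"roll": 0,"jaw": 1},
  {"dx": 0,"dy": 0,"dz": 6,"roll": 0,"jaw": 1},
  {"dx": 0,"dy": 0,"dz": 4,"roll": 0,"jaw": 1},
  {"dx": 0,"dy": 0,"dz": 2,"roll": 0,"jaw": 1},
  {"dx": 0,"dy": 0,"dz": 0,"roll": 0,"jaw": 1},
  {"dx": 0,"dy": 0,"dz": 0,"roll": 0,"jaw": 1},
  {"dx": 0,"dy": 0,"dz": 0,"roll": 0,"jaw": 1},
])

```text
time_s: 14.55
ee_pos: [0.5087, -0.1961, 0.0571]
eef_rot: [-3.141, 0.0, -3.1]
force: [-0.2, 0.6, 0.3]
grip_width: 0.0628
grip_force: 55.0
```

Run:
```python
from h import *
delta(509,-196.1,57,182.3)
a=[]
for n,(x0,x1,y0,y1) in dict(scene=(160,230,150,220),side=(235,325,200,265)).items():
    c=camera(n);a.append(cv2.resize(c["frame"][y0:y1,x0:x1,::-1],(400,330),interpolation=2))
cv2.imwrite("pics/pl.png",np.hstack(a))
```

```text
t 14.55 p [ 508.7 -196.1   57.1] yaw -177.61 | roll 0.09 d [-0.3  0.   0.1] F [-0.2  0.6  0.3] gw 0.0628
```

View pics/pl.png

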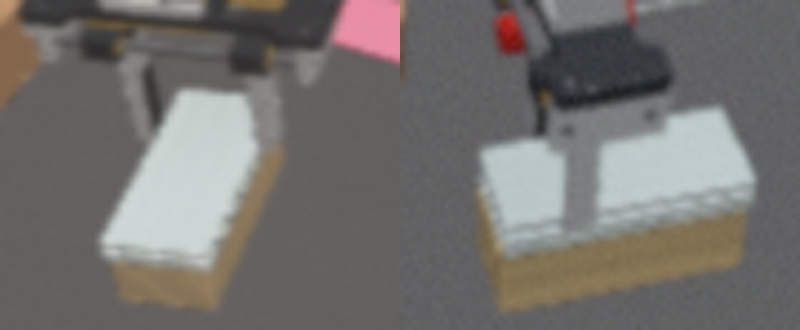

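Both views show the held plate's edges in line with the pile, with its rear about to touch. Now a gentle lowering while I watch the force.

Call:
send_rows([
  {"dx": 0,"dy": 0,"dz": 0.5,"roll": 0,"jaw": 1},
  {"dx": 0,"dy": 0,"dz": 0.5,"roll": 0,"jaw": 1},
  {"dx": 0,"dy": 0,"dz": 0,"roll": 0,"jaw": 1},
  {"dx": 0,"dy": 0,"dz": 0,"roll": 0,"jaw": 1},
])

```text
time_s: 14.98
ee_pos: [0.5087, -0.1961, 0.0562]
eef_rot: [-3.141, 0.0, -3.1]
force: [-1.1, -0.0, 2.4]
grip_width: 0.063
grip_force: 56.6
```

Call:
send_rows([
  {"dx": 0,"dy": 0,"dz": 0.5,"roll": 0,"jaw": 1},
  {"dx": 0,"dy": 0,"dz": 0.5,"roll": 0,"jaw": 1},
  {"dx": 0,"dy": 0,"dz": 0,"roll": 0,"jaw": 1},
  {"dx": 0,"dy": 0,"dz": 0,"roll": 0,"jaw": 1},
])

```text
time_s: 15.32
ee_pos: [0.5089, -0.1962, 0.0557]
eef_rot: [-3.141, 0.001, -3.1]
force: [-2.4, 0.9, 7.6]
grip_width: 0.0629
grip_force: 60.6
```

It's in contact (about 8 N up), so I'll ease the grip and open.

Call:
send_rows([
  {"dx": 0,"dy": 0,"dz": 0,"roll": 0,"jaw": 1},
  {"dx": 0,"dy": 0,"dz": 0,"roll": 0,"jaw": 1},
  {"dx": 0,"dy": 0,"dz": 0,"roll": 0,"jaw": 1},
], force=10)

```text
time_s: 15.57
ee_pos: [0.5087, -0.1961, 0.0549]
eef_rot: [-3.141, 0.0, -3.1]
force: [0.3, -1.7, 0.1]
grip_width: 0.0642
grip_force: 10.0
```

Call:
send_rows([
  {"dx": 0,"dy": 0,"dz": 0,"roll": 0,"jaw": 1},
  {"dx": 0,"dy": 0,"dz": 0,"roll": 0,"jaw": 1},
  {"dx": 0,"dy": 0,"dz": 0,"roll": 0,"jaw": -1},
  {"dx": 0,"dy": 0,"dz": 0,"roll": 0,"jaw": -1},
  {"dx": 0,"dy": 0,"dz": 0,"roll": 0,"jaw": -1},
  {"dx": 0,"dy": 0,"dz": 0,"roll": 0,"jaw": -1},
  {"dx": 0,"dy": 0,"dz": 0,"roll": 0,"jaw": -1},
  {"dx": 0,"dy": 0,"dz": 0,"roll": 0,"jaw": -1},
], force=3)

```text
time_s: 16.23
ee_pos: [0.5086, -0.196, 0.0549]
eef_rot: [3.142, -0.0, -3.1]
force: [-0.1, 0.2, 0.5]
grip_width: 0.0937
grip_force: 0.0
```

Call:
send_rows([
  {"dx": 0,"dy": 0,"dz": -5,"roll": 0,"jaw": -1},
  {"dx": 0,"dy": 0,"dz": -15,"roll": 0,"jaw": -1},
  {"dx": 0,"dy": 0,"dz": -25,"roll": 0,"jaw": -1},
  {"dx": 0,"dy": 0,"dz": -30,"roll": 0,"jaw": -1},
  {"dx": -15,"dy": 0,"dz": -35,"roll": 0,"jaw": -1},
  {"dx": -25,"dy": 0,"dz": -30,"roll": 0,"jaw": -1},
  {"dx": -30,"dy": 0,"dz": -30,"roll": 0,"jaw": -1},
  {"dx": -30,"dy": 0,"dz": -30,"roll": 0,"jaw": -1},
  {"dx": -25,"dy": 0,"dz": -25,"roll": 0,"jaw": -1},
  {"dx": -10,"dy": 0,"dz": -15,"roll": 0,"jaw": -1},
  {"dx": 0,"dy": 0,"dz": 0,"roll": 0,"jaw": -1},
  {"dx": 0,"dy": 0,"dz": 0,"roll": 0,"jaw": -1},
])

```text
time_s: 17.23
ee_pos: [0.6424, -0.1904, 0.2935]
eef_rot: [-3.141, 0.0, -3.1]
force: [-0.1, 0.1, -0.2]
grip_width: 0.0941
grip_force: 0.0
```

Run:
```python
from h import *
delta(650,-192,300,182.2)
c=camera("wrist");w=pts(c)
q=(w[...,2]>.05)&(w[...,2]<.07)&(abs(w[...,0]-.55)<.12)&(abs(w[...,1]+.195)<.07)
P=w[q];A=np.c_[P[:,:2]-P[:,:2].mean(0),np.ones(len(P))];print("plate",fit(c,q,.062),np.linalg.lstsq(A,P[:,2],rcond=None)[0])
s=camera("side");a=[cv2.resize(c["frame"][:200,180:340,::-1],(390,400)),cv2.resize(s["frame"][200:265,235:325,::-1],(400,400),interpolation=2)]
cv2.imwrite("pics/fin.png",np.hstack(a))
```

```text
t 17.23 p [ 642.4 -190.4  293.5] yaw -177.59 | roll 0.21 d [-7.6 -1.9 -6.5] F [-0.1  0.1 -0.2] gw 0.0941
plate [ 545.9 -194.5  159.8   64.2    1.8] [0.00111396 0.00263807 0.06299313]
```

View pics/fin.png

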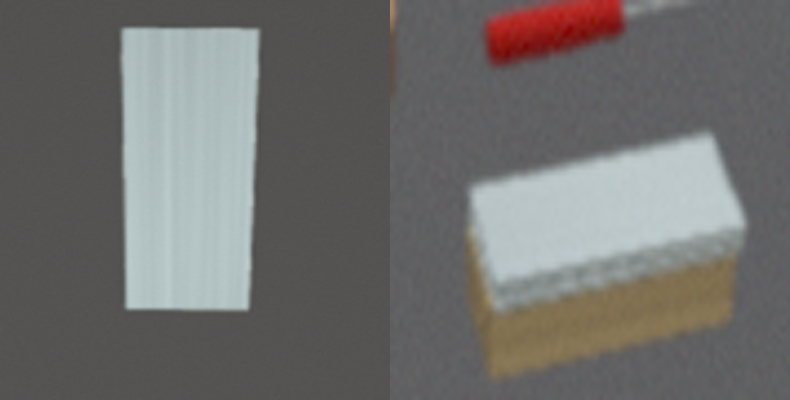

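The plate lies flat on the pile, centred at (545.9, -194.5) against the pile's (546.3, -194.8), with its edges flush.

```bash
python3 -c "
from station import *
print(hand_in())"
```

```text
the job is handed in; nothing more can be done
None
```

I slid the plate out to about 55 mm of overhang, gripped and lifted it, and laid it flat on the pile within about 1 mm of the pile's measured centre; the job is handed in, and hand_in returned no verdict.

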